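Tip a power module into its test nest and press it onto the contacts

ROBOT

A 6-joint arm with a two-finger parallel gripper is mounted at the origin on the work surface. World frame = base frame: x ahead of the robot, y to its left, z up, the work surface at z = 0. Lengths are in mm, angles in rad, forces in N, time in s.
With the tool pointing down it reaches from about 350 to 975 mm from the base axis. Payload 7.1 kg.
Tool frame: the origin (TCP) lies between the finger pads; the fingertips stand 19 mm ahead of it and the grasp point (between the pads) is the TCP (ctrl.tcp_to_tips is the distance from the TCP to the fingertips, in mm); z points along the fingers, y is the line along which they close (so a half turn about z gives the same grasp; the last joint's range is limited). The gripper opens to 88 mm and grips with 3 to 60 N. Pads are 20 mm wide; open, the fingers measure 115 mm over their backs; the gripper's body (75 mm by 178 mm) begins 61 mm behind the grasp point.
Start: joints at [-1.169, 0.423, 1.63, -0, 1.089, -0.019], TCP at [255.322, -570.452, 241.675] pointing down, gripper open.
Joint ranges: [-3, 3], [-0.9, 2.11], [0.09, 2.58], [-1.31, 4.45], [0.11, 2.69], [-2.54, 2.54]. Speed limits (rad/s): [2.39, 2.39, 3.01, 3.14, 3.14, 3.14].

INTERFACE

Orientations are given as a rotation vector (axis times angle).
In Python, from workcell import status, optics, ctrl gives the robot as it stands. The module is installed in compiled form; this text tells all that it offers.
- The arm moves only by the shell command python3 -m inch 'ROWS'. ROWS is JSON, a list that holds one entry, the list of rows, each a list of 7 numbers: the shift along the tool's x, y, z in mm, then the turn, a rotation vector about the tool's x, y, z in rad, then the opening in per cent of the stroke, from 0 (shut) to 100 (fully open). A call has 1 to 20 rows; each row is the pose to reach, as a shift and turn from the pose commanded when the call began, along the tool's axes at that moment; what a row does not reach only later rows make up. A row lasts 1/10 s, in which the tool goes at most 50 mm and 8.59 degrees, less where a joint would pass 70% of its speed; a pose out of reach is approached as far as the arm can. A call with a gripper value outside its range is refused whole. The fingers move at their own pace and stop on an object; the grip force is fixed at half the most. Time passes only in rows, so rows that repeat a pose let the fingers close. It gives the time, the measured TCP pose, the force, the opening and the grip force at its end, in the units of the state.
- status.get_obs(): the state, without advancing time (a new reading comes with each control period).
- optics.get_image(name): name is "side" or "top"; returns a dict with "frame" (400x640x3 uint8, red, green, blue), "fx", "fy", "cx", "cy" (pixels), "rvec" (rotation vector, rad) and "tvec" (3), from world to camera coordinates, as OpenCV has them. Camera axes: x right, y down, z forward; pixel columns grow to the right and rows downward; lengths in mm; the calibration is good to about 2 mm. A picture is of the moment at which its call begins. There is no depth.
- ctrl.close_job(): hands the job in; it is judged then, once.
The state is a dict: "t": time; "qpos": joint angles; "qvel": joint speeds; "joint_torque": joint torques, N m; "ee_pos": TCP position; "orientation": TCP orientation; "ft_force": force on the tool from outside, world axes, zero at the start; "moment": the same for the moment, N m; "width": finger opening in mm; "grasp_force": force on a finger pad.
Only numpy, scipy, OpenCV 4.12 (cv2) and the standard library are available. Lean on these libraries where they do the work, as an engineer would, in place of code of your own. Each camera call takes 0.05 s, during which the arm holds its last target. There are 200 camera calls.

TASK

Slide the power module, still upright, along its lane in the test nest until its foot is fully against the low step, then push it high on the near side so that it tips over the step and lies on its side on the raised bed with its head towards the sprung contact plate. Then slide it home until its head is on the contact plate and keep it pushed against the plate with about 15 N for a second, and let go, leaving it lying against the plate. Never shove the module with more than 30 N, never load the contact plate with more than 20 N, and leave the other things on the bench alone.

Things in the scene. Friction and masses are not known exactly. Their poses are not given: they have to be found in the camera images.
- nest: Fixed test nest (sizes in mm): aluminium base plate 345 long (x -140 to 205), 150 wide, 10 thick, with a steel rail along each long edge (inner faces at y = +-57, tops 36 above the table). Origin on the table below the step, mid-lane; x points along the lane from the loading bay (open at its back end) to the contact plate, z up. Grey housing behind the plate: 70 tall, black cap to 88.
- step (a point): Middle of the step's top edge, 24 above the table, at nest x = 0. Bay floor (x below 0) is 10 above the table; the step is a vertical face 14 high; beyond it the flat grey bed, 24 above the table, runs to x = 155.
- module: Aluminium-cased block 78 (x) by 104 (y) by 125 tall (z), 0.5 to 0.95 kg, loose, upright in the bay between the rails (5 clearance each side), foot 12 to 35 short of the step, x about along nest x. Origin: centre of the foot face; z points foot to head. Upright, it slides if pushed below about 35 above the bay floor, tips if pushed higher. Sliding drag 2 to 7 N, differs from run to run.
- module_mid (a point): Centre of the module. Foot against the step and pushed 100 to 115 above the bay floor, it pivots over the step's edge, passes balance at about 40 degrees and falls onto the bed. It then lies 78 high, centre 63 above the table, foot overhanging the step by roughly 20 to 45, head 50 to 75 short of the plate.
- module_head (a point): Centre of the module's head face (top when standing), 125 along z from its foot; dark cover with two copper strips. It meets the contact plate when home.
- contact_plate: Upright steel plate 100 wide, 50 high, at the far end of the bed, sprung along the nest's x: starts to give at 1.5 N, 1 mm per further 5 N, bottoms after 5 mm. Origin at the centre of its face towards the module (at nest x = 155, 54 above the table when free); x points the way it is pressed.
- stator: Bystander: dark steel ring, 80 across, 42 tall; leave alone.
- screwdriver: Bystander: screwdriver lying flat; leave alone.
- parts_bin: Bystander: small open bin 100 by 85 by 50; leave alone.

How it is judged (in metres and radians):
On the way, in this order (a step that is already met when the one before it is completed fails the run):
1. the module stands upright (within 0.1 rad) with its foot within 3 mm of the step (x of module in the frame of nest above -0.042 m and angle between module's own z axis and vertical below 0.1 rad), for 0.2 s.
2. the module lies on its side on the bed, head towards the plate (angle between module's own z axis and vertical between 1.5 and 1.64 rad and x of module_head in the frame of contact_plate above -0.09 m and z of module_head in the frame of nest below 0.07 m), for 0.2 s.
3. the module's head presses the contact plate with 5 to 20 N for 0.6 s (contact force between module and contact_plate above 5 N), for 0.6 s.
At the end, for the whole second after the job is handed in: The module lies at rest on its side on the bed (within 0.07 rad of level, head centre 58 to 68 mm above the table), in line with the lane (within 0.08 rad), its head within 3 mm of the contact plate, let go (angle between module's own z axis and vertical between 1.5 and 1.64 rad and z of module_head in the frame of nest between 0.058 and 0.068 m and x of module_head in the frame of contact_plate above -0.003 m and angle between the z axis of module and the x axis of nest, either way round below 0.08 rad and linear speed of module below 0.01 m/s); the robot touches nothing.
It fails at once if the robot shoves the module with more than 30 N (contact force between the arm and module above 30 N).
It fails at once if the fingers shove the module with more than 30 N (contact force between the fingers and module above 30 N).
It fails at once if the contact plate is loaded with more than 20 N (contact force between anything else and contact_plate above 20 N).
It fails at once if a bystander is moved more than 15 mm (distance of any of stator, screwdriver, parts_bin from where it was at the start of the episode above 0.015 m).
It also fails if it takes over 72 s, if anything falls off the work surface, if the arm or the gripper's body presses on something with over 40 N, if the wrist force passes 120 N, or if a joint passes its speed limit or range.

## Working session

There is one attempt and no reset: what is moved stays moved. The work goes in short steps, Python scripts to look and compute and a shell command to move; the robot and the scene stay as the last step left them, time stands still between calls to the robot, and variables do not carry over. Pictures are saved under pics/ and viewed, at most 10 in all, crops included, and the job is handed in when it is done.

```bash
mkdir -p pics
cat > h.py <<'E'
import numpy as np,cv2
from workcell import status,optics,ctrl
def img(n,save=None):
    d=optics.get_image(n)
    if save: cv2.imwrite('pics/'+save,d['frame'][:,:,::-1])
    return d
def cast(d,uv,z):
    R,_=cv2.Rodrigues(np.array(d['rvec'],float));t=np.array(d['tvec'],float)
    uv=np.atleast_2d(uv).astype(float)
    r=np.c_[(uv[:,0]-d['cx'])/d['fx'],(uv[:,1]-d['cy'])/d['fy'],np.ones(len(uv))]@R
    c=-R.T@t
    return c+r*((z-c[2])/r[:,2])[:,None]
def proj(d,P):
    K=np.array([[d['fx'],0,d['cx']],[0,d['fy'],d['cy']],[0,0,1.]])
    return cv2.projectPoints(np.atleast_2d(P).astype(float),np.array(d['rvec'],float),np.array(d['tvec'],float),K,None)[0][:,0]
E
python3 - <<'E'
from h import *
for n in('top','side'):
    d=img(n,n+'0.png');R,_=cv2.Rodrigues(np.array(d['rvec']));print(n,d['fx'],-R.T@np.array(d['tvec']),R[2])
o=status.get_obs();print(o)
E
```

```text
top 494.52982081198786 [438.0105881   67.60933457 986.95969223] [ 0.17808249 -0.00814675 -0.98398184]
side 384.26408955129654 [ 521.83971154 -559.48212327  580.23181592] [ 0.12301951  0.80393672 -0.58185218]
{'t': 0.1, 'qpos': array([-1.16901292e+00,  4.23749322e-01,  1.63058391e+00,  1.83255588e-05,
        1.08866068e+00, -1.89920342e-02]), 'qvel': array([-0.00032496, -0.00108256, -0.00248162, -0.00060442, -0.00137099,
       -0.00044405]), 'joint_torque': array([-8.97193404e-04, -5.45613706e+01, -2.74325001e+01,  6.45635021e-02,
        1.89168047e-02, -3.90729087e-05]), 'ee_pos': array([ 255.13757175, -570.02705634,  241.0005227 ]), 'orientation': array([-3.07097500e+00, -6.55786339e-01,  3.93509150e-04]), 'ft_force': array([-0.6495267 ,  0.25169323, -0.45497115]), 'moment': array([ 0.00630319,  0.05378416, -0.02313438]), 'grasp_force': 0.0, 'width': 87.87252011298085}
```

View pics/top0.png

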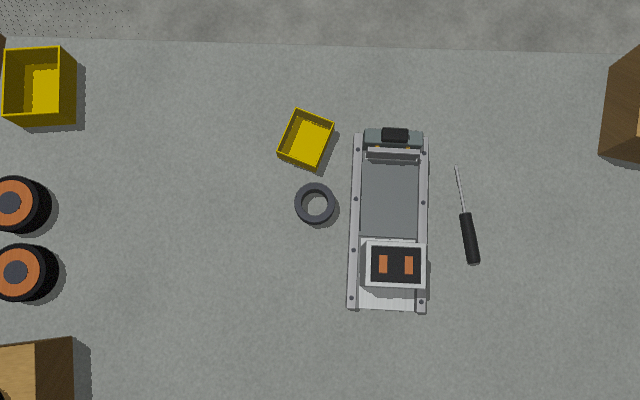

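View pics/side0.png

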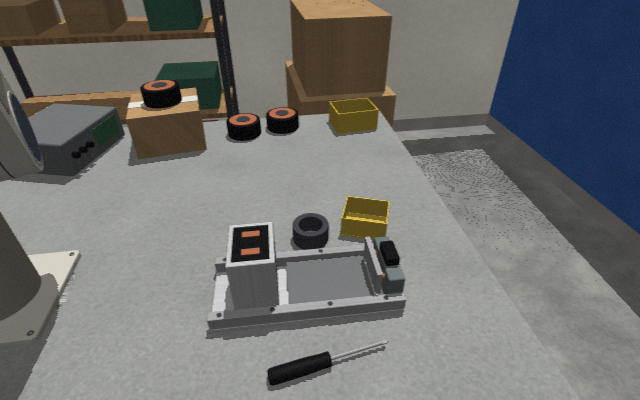

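The top view shows the nest running up-image (world +x), with the step at about row 238 and the plate at row ~152. The module's head covers cols 363–427, rows 240–290. The ring (315,203) and bin (306,138) are to the left, and the screwdriver (468,220) is to the right.

Run:
```python
from h import *
d=img('top');f=d['frame']
c=f[120:325,335:445];c=cv2.resize(c,None,fx=2.9,fy=2.9,interpolation=cv2.INTER_CUBIC);cv2.imwrite('pics/crop1.png',c[:,:,::-1])
# copper strips
hsv=cv2.cvtColor(f,cv2.COLOR_RGB2HSV)
m=((hsv[...,1]>110)&(hsv[...,0]<18)&(hsv[...,2]>90)).astype(np.uint8);m[:,:350]=0;m[:,440:]=0;m[:230]=0
n,l,s,ce=cv2.connectedComponentsWithStats(m);print(s,ce)
for k in range(1,n):
  if s[k,4]>30: print('copper',cast(d,ce[k],135))
# bright head top
pts={'rail_outer nearL':(347,311,36),'farL':(355,135,36),'nearR':(427,314,36),'farR':(429,135,36),
'stepL':(360,237,24),'stepR':(418,238,24),'bedfarL':(363,160,24),'bedfarR':(419,160,24),'headNL':(362,286,135),'headNR':(425,289,135),'headFL':(366,240,135),'headFR':(427,243,135)}
for k,v in pts.items(): print(k,cast(d,v[:2],v[2])[0].round(1))
```

```text
[[     0      0    640    400 255703]
 [   379    255      9     18    150]
 [   405    256      8     19    147]] [[319.41174722 199.4251182 ]
 [382.68       263.26      ]
 [408.54421769 264.69387755]]
copper [[479.26797677 -42.13107731 135.        ]]
copper [[478.02018464 -86.48172087 135.        ]]
rail_outer nearL [393.3  11.7  36. ]
farL [737.2   1.9  36. ]
nearR [ 391.7 -138.8   36. ]
farR [ 741.7 -146.5   36. ]
stepL [534.3 -11.8  24. ]
stepR [ 535.5 -125.3   24. ]
bedfarL [689.3 -15.8  24. ]
bedfarR [ 692.7 -128.5   24. ]
headNL [440.   -7.2 135. ]
headNR [ 437.8 -114.3  135. ]
headFL [518.3 -13.1 135. ]
headFR [ 516.  -118.6  135. ]
```

View pics/crop1.png

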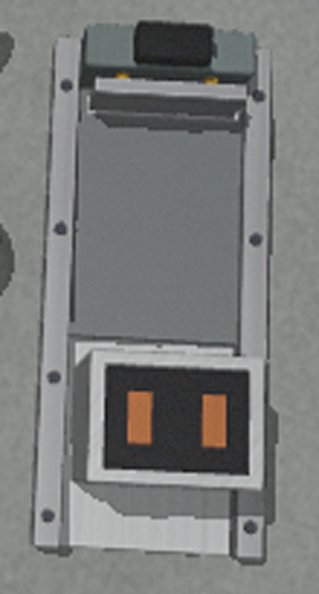

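The crop confirms the step line (row ~237) and that the module is aligned with the lane. The step is near (535,-68), lane yaw is about -0.025, and the module centre is at nest x ≈ -56. I'll go behind it with the tool tilted 35°.

```bash
cat >> h.py <<'E'
from scipy.spatial.transform import Rotation as Ro
YAW=-0.025;O=np.array([535,-68.5,0]);N=Ro.from_euler('z',YAW)
def nest(p): return N.inv().apply(np.asarray(p)-O)
def tgt(nx,ny,z,tilt=35):
    "TCP target in nest frame; tool tilted forward"
    return O+N.apply([nx,ny,z]), N*Ro.from_matrix(np.diag([1.,-1,-1]))*Ro.from_euler('y',tilt,degrees=True)*Ro.identity()
def rel(p,R):
    o=status.get_obs();R0=Ro.from_rotvec(o['orientation'])
    return R0.inv().apply(p-o['ee_pos']).round(1),(R0.inv()*R).as_rotvec().round(3)
def st():
    o=status.get_obs();print('t',o['t'],'nest',nest(o['ee_pos']).round(1),'F',N.inv().apply(o['ft_force']).round(1),'q',o['qpos'].round(2))
E
python3 - <<'E'
from h import *
p,R=tgt(-150,2.8,260,35)
if R.apply([0,0,1])[0]<0: print('flip'); p,R=tgt(-150,2.8,260,-35)
print(R.as_matrix().round(2)); print(rel(p,R),p); st()
E
```

```text
[[ 0.82 -0.02  0.57]
 [-0.02 -1.   -0.01]
 [ 0.57  0.   -0.82]]
(array([ 326.2, -410.8,  -18.4]), array([-0.137,  0.601,  0.431])) [385.11686527 -61.95126557 260.        ]
t 0.15 nest [-267.2 -508.4  241.1] F [-0.5 -0.  -0.1] q [-1.17  0.42  1.63  0.    1.09 -0.02]
```

```bash
python3 -m inch '[[[326.2,-410.8,-18.4,-0.137,0.601,0.431,40],[326.2,-410.8,-18.4,-0.137,0.601,0.431,40],[326.2,-410.8,-18.4,-0.137,0.601,0.431,40],[326.2,-410.8,-18.4,-0.137,0.601,0.431,40],[326.2,-410.8,-18.4,-0.137,0.601,0.431,40],[326.2,-410.8,-18.4,-0.137,0.601,0.431,40],[326.2,-410.8,-18.4,-0.137,0.601,0.431,40],[326.2,-410.8,-18.4,-0.137,0.601,0.431,40],[326.2,-410.8,-18.4,-0.137,0.601,0.431,40],[326.2,-410.8,-18.4,-0.137,0.601,0.431,40],[326.2,-410.8,-18.4,-0.137,0.601,0.431,40],[326.2,-410.8,-18.4,-0.137,0.601,0.431,40],[326.2,-410.8,-18.4,-0.137,0.601,0.431,40],[326.2,-410.8,-18.4,-0.137,0.601,0.431,40],[326.2,-410.8,-18.4,-0.137,0.601,0.431,40]]]'
python3 - <<'E'
from h import *
st();p,R=tgt(-150,2.8,260);print(rel(p,R)); p,R=tgt(-150,2.8,42);print(rel(p,R))
E
```

```text
t: 1.65
ee_pos: [385.2, -63.0, 260.0]
orientation: [2.988, -0.038, 0.943]
ft_force: [-0.4, 0.2, -0.2]
width: 35.0
grasp_force: 0.0
t 1.65 nest [-149.9    1.8  260. ] F [-0.4  0.2 -0.2] q [-0.31 -0.18  2.44  0.53  0.33  0.83]
(array([-0.1, -1. , -0. ]), array([ 0.001, -0.   , -0.   ]))
(array([-125.2,   -1.2,  178.5]), array([ 0.001, -0.   , -0.   ]))
```

```bash
python3 -m inch '[[[-62,-1,89,0,0,0,40],[-62,-1,89,0,0,0,40],[-62,-1,89,0,0,0,40],[-62,-1,89,0,0,0,40]]]'
python3 - <<'E'
from h import *
st();p,R=tgt(-150,2.8,42);print(rel(p,R))
E
```

```text
t: 2.05
ee_pos: [397.5, -49.3, 210.9]
orientation: [-2.949, 0.015, -0.986]
ft_force: [1.1, 1.5, 0.8]
width: 35.1
grasp_force: 0.0
t 2.05 nest [-138.    15.7  210.9] F [1.  1.6 0.8] q [-0.3  -0.01  2.5   1.41  0.21 -0.06]
(array([-111.2,   18.2,  127.1]), array([-0.042, -0.034,  0.002]))
```

Run:
```python
from h import *
p,R=tgt(-150,2.8,190);print(rel(p,R))
```

```text
(array([-22.2,  13.3,   8.9]), array([-0.042, -0.034,  0.002]))
```

```bash
python3 -m inch '[[[-22.2,13.3,8.9,-0.042,-0.034,0.002,40],[-22.2,13.3,8.9,-0.042,-0.034,0.002,40],[-22.2,13.3,8.9,-0.042,-0.034,0.002,40],[-22.2,13.3,8.9,-0.042,-0.034,0.002,40],[-22.2,13.3,8.9,-0.042,-0.034,0.002,40],[-22.2,13.3,8.9,-0.042,-0.034,0.002,40],[-22.2,13.3,8.9,-0.042,-0.034,0.002,40]]]'
python3 - <<'E'
from h import *
st()
for z in (190,150): p,R=tgt(-145,2.8,z);print(rel(p,R))
E
```

```text
t: 2.75
ee_pos: [385.4, -60.5, 191.1]
orientation: [2.989, -0.033, 0.945]
ft_force: [0.6, 0.5, 0.0]
width: 34.9
grasp_force: 0.0
t 2.75 nest [-149.7    4.2  191.1] F [0.6 0.5 0. ] q [-0.31  0.04  2.52  1.59  0.16 -0.26]
(array([3.2, 1.4, 3.6]), array([-0.002, -0.001,  0.002]))
(array([-19.8,   1.5,  36.3]), array([-0.002, -0.001,  0.002]))
```

```bash
python3 -m inch '[[[-11,1,15,0,0,0,40],[-21,1,31,0,0,0,40],[-32,1,46,0,0,0,40],[-42,1,61,0,0,0,40],[-42,1,61,0,0,0,40],[-53,1,77,0,0,0,40],[-53,1,77,0,0,0,40]]]'
python3 - <<'E'
from h import *
st()
for z in (42,): p,R=tgt(-145,2.8,z);print(rel(p,R))
E
```

```text
t: 3.45
ee_pos: [384.8, -61.1, 94.5]
orientation: [2.994, -0.035, 0.935]
ft_force: [0.5, 0.2, -0.1]
width: 35.5
grasp_force: 0.0
t 3.45 nest [-150.3    3.6   94.5] F [ 0.5  0.2 -0.1] q [-0.31  0.43  2.57  2.77  0.47 -1.48]
(array([-25.5,   1. ,  46.2]), array([-0.003,  0.006,  0.001]))
```

```bash
python3 -m inch '[[[12,1,9,0,0,0,40],[2,1,23,0,0,0,40],[-7,1,37,0,0,0,40],[-17,1,52,0,0,0,40],[-17,1,52,0,0.006,0,40],[-17,1,52,0,0.006,0,40]]]'
python3 - <<'E'
from h import *
st()
p,R=tgt(-135,2.8,42);print(rel(p,R));img('side','s1.png')
E
```

```text
t: 4.05
ee_pos: [401.9, -62.5, 45.4]
orientation: [2.988, -0.034, 0.953]
ft_force: [0.1, 0.1, 0.9]
width: 35.2
grasp_force: 0.0
t 4.05 nest [-133.2    2.7   45.4] F [0.1 0.1 0.9] q [-0.3   0.64  2.54  2.88  0.65 -1.58]
(array([-3.4, -0.1,  1.8]), array([-0.003, -0.007,  0.002]))
```

View pics/s1.png

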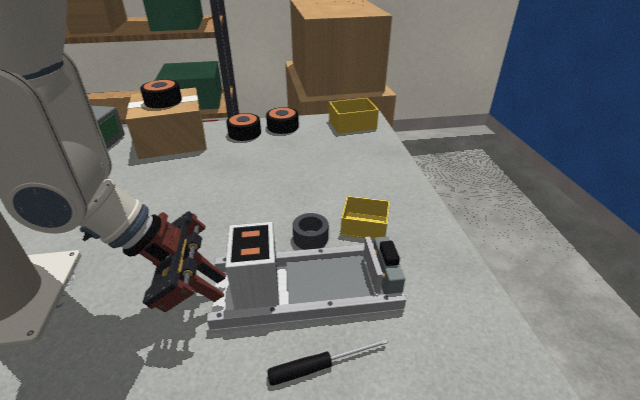

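The gripper sits behind the module, low over the bay and clear of it (fingers near (215,290)). I'll advance to contact.

```bash
python3 -m inch '[[[2,0,6,0,0,0,40],[6,0,9,0,0,0,40],[9.2,0,11.3,0,0,0,40],[10.8,0,12.4,0,0,0,40],[12.5,0,13.6,0,0,0,40],[14.1,0,14.7,0,0,0,40],[15.7,0,15.9,0,0,0,40],[17.4,0,17,0,0,0,40],[17.4,0,17,0,0,0,40]]]'
python3 - <<'E'
from h import *
st()
E
```

```text
t: 5.0
ee_pos: [423.8, -62.9, 40.5]
orientation: [2.99, -0.034, 0.946]
ft_force: [-6.1, 0.0, 3.6]
width: 35.4
grasp_force: 3.0
t 5.0 nest [-111.3    2.9   40.5] F [-6.1 -0.1  3.6] q [-0.27  0.64  2.49  2.89  0.61 -1.57]
```

```bash
python3 -m inch '[[[1.6,0,1.1,0,0,0,40],[3.3,0,2.3,0,0,0,40],[4.9,0,3.4,0,0,0,40],[6.6,0,4.6,0,0,0,40],[8.2,0,5.7,0,0,0,40]]]'; python3 -m inch '[[[0.8,0,0.6,0,0,0,40],[1.6,0,1.1,0,0,0,40]]]';python3 - <<'E'
from h import *
st()
E
```

```text
t: 5.5
ee_pos: [433.3, -63.0, 40.5]
orientation: [2.99, -0.034, 0.945]
ft_force: [-6.8, 0.1, 4.7]
width: 35.5
grasp_force: 3.8
t: 5.7
ee_pos: [435.2, -63.1, 40.5]
orientation: [2.99, -0.034, 0.945]
ft_force: [-7.0, 0.2, 3.1]
width: 35.2
grasp_force: 3.7
t 5.7 nest [-99.9   2.9  40.5] F [-7.   0.   3.1] q [-0.26  0.63  2.47  2.89  0.58 -1.55]
```

```bash
python3 -m inch '[[[0.4,0,0.3,0,0,0,40],[0.8,0,0.6,0,0,0,40]]]'|grep ft_f; python3 -m inch '[[[0.4,0,0.3,0,0,0,40],[0.8,0,0.6,0,0,0,40]]]'|grep ft_f
python3 - <<'E'
from h import *
st()
E
```

```text
ft_force: [-8.2, 0.3, 4.4]
ft_force: [-8.3, 0.2, 6.0]
t 6.1 nest [-98.    2.9  40.4] F [-8.3 -0.   6. ] q [-0.26  0.63  2.47  2.89  0.57 -1.55]
```

```bash
for i in 1; do python3 -m inch '[[[0.4,0,0.3,0,0,0,40],[0.8,0,0.6,0,0,0,40]]]'|grep ft_f; done
python3 - <<'E'
from h import *
st()
d=img('top');f=d['frame'];hsv=cv2.cvtColor(f,cv2.COLOR_RGB2HSV)
m=((hsv[...,1]>110)&(hsv[...,0]<18)&(hsv[...,2]>90)).astype(np.uint8);m[:,:350]=0;m[:,440:]=0;m[:200]=0
n,l,s,ce=cv2.connectedComponentsWithStats(m)
P=[cast(d,ce[k],135)[0] for k in range(1,n) if s[k,4]>50];print(s[1:,4],[nest(p).round(1) for p in P])
E
```

```text
ft_force: [-8.9, -0.3, 5.6]
t 6.3 nest [-97.    2.9  40.4] F [-8.9 -0.5  5.6] q [-0.26  0.63  2.46  2.89  0.57 -1.55]
[158 144   1   1   1   1   1   1   1   1   1  26   4   2   1  72   1   2
   1] [array([-38.8,  25.3, 135. ]), array([-39.1, -19. , 135. ]), array([-165.2,   28.9,  135. ])]
```

```bash
python3 -m inch '[[[0.4,0,0.3,0,0,0,40],[0.8,0,0.6,0,0,0,40]]]'|grep ft_f;  python3 - <<'E'
from h import *
st()
E
python3 -m inch '[[[0.4,0,0.3,0,0,0,40],[0.8,0,0.6,0,0,0,40]]]'|grep ft_f;  python3 - <<'E'
from h import *
st()
E
```

```text
ft_force: [-10.1, 0.3, 5.8]
t 6.55 nest [-96.2   2.9  40.4] F [-10.1   0.    5.8] q [-0.26  0.63  2.46  2.89  0.57 -1.55]
ft_force: [-12.7, -0.5, 9.5]
t 6.75 nest [-96.    3.   40.2] F [-12.7  -0.8   9.5] q [-0.26  0.63  2.46  2.89  0.57 -1.55]
```

```bash
python3 -m inch '[[[0.4,0,0.3,0,0,0,40],[0.8,0,0.6,0,0,0,40],[0.8,0,0.6,0,0,0,40],[0.8,0,0.6,0,0,0,40],[0.8,0,0.6,0,0,0,40]]]'|grep ft_f;  python3 - <<'E'
from h import *
st()
p,R=tgt(-112,2.8,42);print(rel(p,R))
p,R=tgt(-122,2.8,128);print(rel(p,R))
E
```

```text
ft_force: [-13.9, -0.6, 9.3]
t 7.25 nest [-95.9   3.2  40. ] F [-13.8  -0.9   9.3] q [-0.26  0.63  2.46  2.89  0.56 -1.55]
(array([-12. ,   0.3, -10.9]), array([-0.003,  0.002,  0.001]))
(array([ 29. ,   0.2, -87.1]), array([-0.003,  0.002,  0.001]))
```

Foot against the step. Next: back off, rise to about 108 above the bay floor, then tip.

```bash
python3 -m inch '[[[-8,0,-6,0,0,0,40],[-16,0,-11.5,0,0,0,40],[-6,0,-26,0,0,0,40],[7,0,-44,0,0,0,40],[20,0,-63,0,0,0,40],[33,0,-84,0,0,0,40],[33,0,-84,0,0,0,40]]]';  python3 - <<'E'
from h import *
st()
p,R=tgt(-102,2.8,128);print(rel(p,R))
E
```

```text
t: 7.95
ee_pos: [423.0, -63.7, 131.3]
orientation: [2.983, -0.032, 0.96]
ft_force: [0.9, -0.1, 0.1]
width: 35.1
grasp_force: 0.0
t 7.95 nest [-112.1    2.   131.3] F [ 0.9 -0.   0.1] q [-0.28  0.3   2.49  2.62  0.3  -1.28]
(array([ 6.3, -0.8,  8.5]), array([-0.001, -0.012,  0.003]))
```

```bash
python3 -m inch '[[[3,-0.8,4,0,-0.012,0,40],[6.3,-0.8,8.5,0,-0.012,0,40],[8.7,-0.8,10.2,0,-0.012,0,40],[11.2,-0.8,12,0,-0.012,0,40],[13.7,-0.8,13.7,0,-0.012,0,40],[16.1,-0.8,15.4,0,-0.012,0,40],[18.6,-0.8,17.1,0,-0.012,0,40]]]';  python3 - <<'E'
from h import *
st();img('side','s2.png')
E
```

```text
t: 8.65
ee_pos: [444.3, -62.6, 123.9]
orientation: [2.996, -0.034, 0.926]
ft_force: [-12.3, 0.8, 10.2]
width: 35.3
grasp_force: 6.5
t 8.65 nest [-90.8   3.6 123.9] F [-12.3   0.5  10.2] q [-0.25  0.33  2.44  2.61  0.25 -1.24]
```

View pics/s2.png

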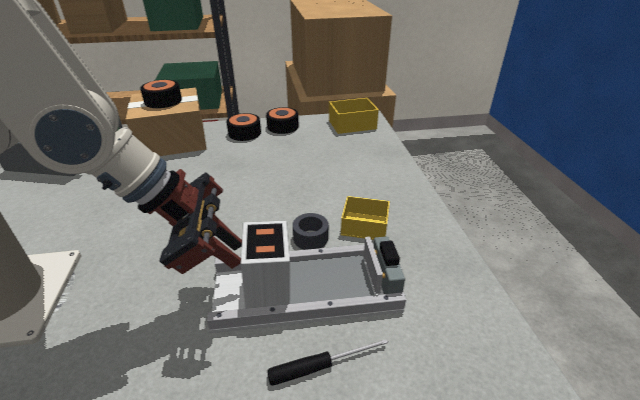

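The module stands at the step with the fingers high on its near face (at about (240,262)), just starting to tip. I'll follow its arc.

```bash
python3 -m inch '[[[4.5,0,0.5,0,0,0,40],[9,0,1,0,0,0,40],[13.6,0,1.5,0,0,0,40],[18.1,0,2,0,0,0,40]]]';  python3 - <<'E'
from h import *
st()
E
python3 -m inch '[[[4.5,0,0.5,0,0,0,40],[9,0,1,0,0,0,40],[13.6,0,1.5,0,0,0,40],[18.1,0,2,0,0,0,40]]]';  python3 - <<'E'
from h import *
st()
img('side','s3.png')
E
```

```text
t: 9.1
ee_pos: [461.9, -63.2, 133.4]
orientation: [2.994, -0.034, 0.931]
ft_force: [-7.0, 0.9, 9.3]
width: 35.0
grasp_force: 4.5
t 9.1 nest [-73.2   3.5 133.4] F [-7.   0.8  9.3] q [-0.24  0.32  2.4   2.52  0.21 -1.14]
t: 9.5
ee_pos: [478.7, -63.7, 142.0]
orientation: [2.994, -0.034, 0.932]
ft_force: [-2.4, -0.0, -1.6]
width: 35.3
grasp_force: 0.5
t 9.5 nest [-56.4   3.4 142. ] F [-2.4 -0.1 -1.6] q [-0.23  0.31  2.37  2.39  0.17 -1.  ]
```

View pics/s3.png

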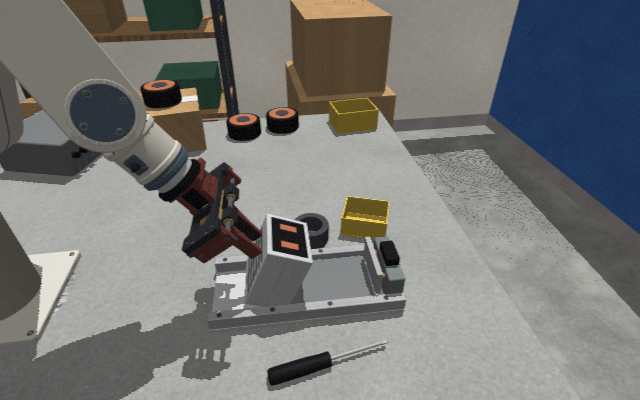

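The module is tilted about 20° and pivoting at the step (fingers at (257,247)). Continuing.

```bash
python3 -m inch '[[[3.7,0,1.6,0,0,0,40],[7.4,0,3.3,0,0,0,40],[11.1,0,4.9,0,0,0,40],[14.8,0,6.6,0,0,0,40],[18.1,0,8.9,0,0,0,40]]]';  python3 - <<'E'
from h import *
st()
E
python3 -m inch '[[[3.3,0,2.3,0,0,0,40],[6.6,0,4.6,0,0,0,40],[9.9,0,6.9,0,0,0,40],[13.1,0,9.2,0,0,0,40],[16.4,0,11.5,0,0,0,40]]]';  python3 - <<'E'
from h import *
st()
img('side','s4.png')
E
```

```text
t: 10.05
ee_pos: [499.7, -64.3, 145.8]
orientation: [2.993, -0.034, 0.935]
ft_force: [-0.6, 0.1, 0.7]
width: 34.7
grasp_force: 0.7
t 10.05 nest [-35.4   3.3 145.8] F [-0.6  0.1  0.7] q [-0.21  0.32  2.33  2.29  0.15 -0.89]
t: 10.55
ee_pos: [519.4, -64.7, 145.4]
orientation: [2.993, -0.034, 0.934]
ft_force: [0.8, -0.3, -0.2]
width: 35.1
grasp_force: 0.0
t 10.55 nest [-15.7   3.4 145.4] F [ 0.9 -0.3 -0.2] q [-0.2   0.34  2.29  2.21  0.13 -0.8 ]
```

View pics/s4.png

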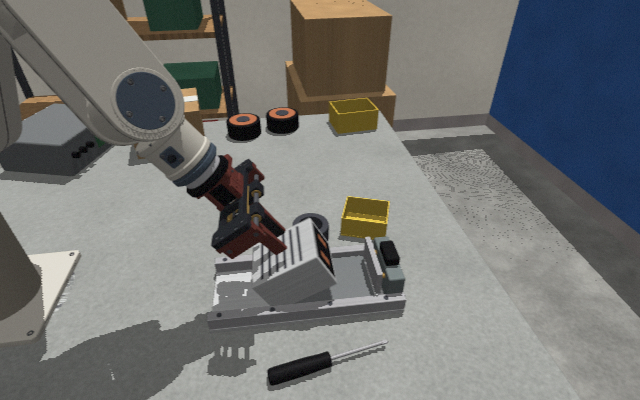

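The module is past balance and falling toward the plate (head at (320,265)). I'll retreat up and back, then measure.

```bash
python3 -m inch '[[[0,0,-10,0,0,0,40],[0,0,-25,0,0,0,40],[-10,0,-45,0,0,0,40],[-20,0,-65,0,0,0,40],[-31,0,-95,0,0,0,40],[-55,0,-112,0,0,0,40],[-55,0,-112,0,0,0,40]]]';  python3 - <<'E'
from h import *
st()
img('side','s5.png');d=img('top','t5.png')
a=cv2.imread('pics/s5.png')[180:340,180:430];b=cv2.imread('pics/t5.png')[120:325,330:450]
a=cv2.resize(a,None,fx=1.9,fy=1.9);b=cv2.resize(b,None,fx=2.7,fy=2.7)
o=np.zeros((600,800,3),np.uint8);o[:a.shape[0],:a.shape[1]]=a;o[:b.shape[0],476:476+b.shape[1]]=b[:,:324];cv2.imwrite('pics/m5.png',o)
E
```

```text
t: 11.3
ee_pos: [406.2, -61.5, 206.0]
orientation: [2.994, -0.034, 0.932]
ft_force: [0.6, 0.8, 0.3]
width: 35.1
grasp_force: 0.0
t 11.3 nest [-128.9    3.8  206. ] F [0.6 0.8 0.3] q [-0.28  0.02  2.46  1.11  0.17  0.25]
```

View pics/m5.png

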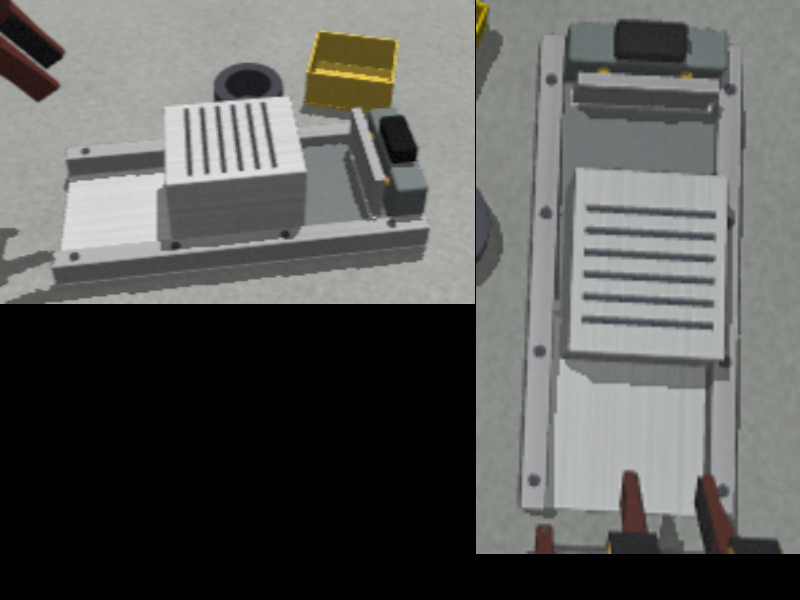

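It lies flat and in line. The foot's top edge is at pixel ≈(393,252) and the head's top edge is at ≈(393,184).

Run:
```python
from h import *
d=img('top')
print([nest(p).round(1) for p in cast(d,[(393,252.2),(393,184),(364.2,251.5),(422,253.3)],102)])
for a in((-75,3,150),(-85,3,62)): print(rel(*tgt(*a)))
```

```text
[array([-34.1,   2.9, 102. ]), array([ 90.2,   6.2, 102. ]), array([-35.6,  54.4, 102. ]), array([-33.4, -49. , 102. ])]
(array([ 8. , -0.1, 74.7]), array([-0.001,  0.004,  0.002]))
(array([-5.040e+01, -1.000e-01,  1.413e+02]), array([-0.001,  0.004,  0.002]))
```

```bash
python3 -m inch '[[[-5,0,14,0,0,0,40],[-10,0,28,0,0,0,40],[-15,0,42,0,0,0,40],[-20,0,56,0,0,0,40],[-25,0,70,0,0,0,40],[-30,0,85,0,0,0,40],[-35,0,99,0,0,0,40],[-40,0,113,0,0,0,40],[-45,0,127,0,0,0,40],[-50.4,0,141,0,0,0,40],[-50.4,0,141,0,0,0,40]]]';  python3 - <<'E'
from h import *
st()
for a in((-58,3.5,62),(10,3.5,62)): print(rel(*tgt(*a)))
E
```

```text
t: 12.55
ee_pos: [449.6, -63.1, 59.2]
orientation: [2.995, -0.034, 0.929]
ft_force: [0.7, 0.4, 0.4]
width: 35.2
grasp_force: 0.0
t 12.55 nest [-85.5   3.3  59.2] F [0.7 0.4 0.4] q [-0.25  0.56  2.44  2.85  0.46 -1.5 ]
(array([24.3, -0.2, 13.2]), array([-0.002,  0.009,  0.002]))
(array([80.3,  0. , 51.7]), array([-0.002,  0.009,  0.002]))
```

```bash
python3 -m inch '[[[5,0,3.3,0,0,0,40],[10,0,6.5,0,0,0,40],[15,0,9.7,0,0,0,40],[19,0,12.2,0,0,0,40],[21.5,0,13.9,0,0,0,40],[23.9,0,15.6,0,0,0,40],[26.4,0,17.3,0,0,0,40],[28.8,0,19,0,0,0,40],[31.3,0,20.7,0,0,0,40],[33.7,0,22.4,0,0,0,40],[36.2,0,24.1,0,0,0,40],[38.6,0,25.8,0,0,0,40]]]'
python3 - <<'E'
from h import *
st()
E
python3 -m inch '[[[2.5,0,1.7,0,0,0,40],[4.9,0,3.4,0,0,0,40],[7.4,0,5.1,0,0,0,40],[9.8,0,6.8,0,0,0,40],[12.3,0,8.5,0,0,0,40],[14.7,0,10.2,0,0,0,40],[17.2,0,12,0,0,0,40],[19.6,0,13.7,0,0,0,40]]]'
python3 - <<'E'
from h import *
st()
E
```

```text
t: 13.75
ee_pos: [493.0, -63.8, 61.7]
orientation: [2.995, -0.035, 0.928]
ft_force: [-9.4, 0.1, 6.8]
width: 35.1
grasp_force: 4.5
t 13.75 nest [-42.1   3.6  61.7] F [-9.4 -0.2  6.8] q [-0.22  0.55  2.35  2.83  0.37 -1.44]
t: 14.55
ee_pos: [516.9, -64.4, 61.6]
orientation: [2.995, -0.034, 0.928]
ft_force: [-10.0, -0.1, 7.7]
width: 35.1
grasp_force: 4.6
t 14.55 nest [-18.2   3.7  61.6] F [-10.   -0.3   7.7] q [-0.2   0.56  2.3   2.82  0.33 -1.42]
```

```bash
python3 -m inch '[[[2,0,1.4,0,0,0,40],[4.1,0,2.8,0,0,0,40],[6.1,0,4.3,0,0,0,40],[8.2,0,5.7,0,0,0,40],[10.2,0,7.1,0,0,0,40],[12.3,0,8.6,0,0,0,40],[14.3,0,10,0,0,0,40],[16.4,0,11.4,0,0,0,40]]]'
python3 - <<'E'
from h import *
st()
d=img('top','t6.png')
E
python3 -m inch '[[[0.8,0,0.6,0,0,0,40],[1.6,0,1.1,0,0,0,40],[2.5,0,1.7,0,0,0,40]]]'|grep ft_f
python3 - <<'E'
from h import *
st()
E
```

```text
t: 15.35
ee_pos: [536.9, -64.9, 61.4]
orientation: [2.995, -0.034, 0.928]
ft_force: [-9.0, 0.5, 7.5]
width: 35.6
grasp_force: 4.3
t 15.35 nest [ 1.8  3.7 61.4] F [-9.   0.3  7.5] q [-0.19  0.57  2.26  2.81  0.3  -1.39]
ft_force: [-7.4, 0.3, 6.7]
t 15.7 nest [ 4.8  3.7 61.5] F [-7.4  0.1  6.7] q [-0.19  0.57  2.26  2.8   0.3  -1.39]
```

```bash
python3 -m inch '[[[0.8,0,0.6,0,0,0,40],[1.6,0,1.1,0,0,0,40],[2.5,0,1.7,0,0,0,40]]]'|grep -E 'ft_f|ee_p'; python3 -m inch '[[[0.8,0,0.6,0,0,0,40],[1.6,0,1.1,0,0,0,40]]]'|grep -E 'ft_f|ee_p';python3 -m inch '[[[0.8,0,0.6,0,0,0,40]]]'|grep -E 'ft_f|ee_p'
```

```text
ee_pos: [542.9, -65.0, 61.5]
ft_force: [-8.4, 0.1, 5.5]
ee_pos: [544.9, -65.1, 61.5]
ft_force: [-8.4, 0.9, 5.4]
ee_pos: [545.9, -65.1, 61.5]
ft_force: [-9.2, 1.0, 5.5]
```

```bash
for i in 1; do python3 -m inch '[[[0.8,0,0.6,0,0,0,40]]]'|grep -E 'ft_f|ee_p'; python3 -m inch '[[[0.8,0,0.6,0,0,0,40]]]'|grep -E 'ft_f|ee_p'; python3 -m inch '[[[0.8,0,0.6,0,0,0,40]]]'|grep -E 'ft_f|ee_p'; done
```

```text
ee_pos: [546.9, -65.1, 61.5]
ft_force: [-8.6, 0.5, 6.9]
ee_pos: [547.3, -65.1, 61.3]
ft_force: [-14.0, 0.3, 10.7]
ee_pos: [547.7, -65.0, 61.0]
ft_force: [-13.7, 0.4, 10.1]
```

The plate has been met. I'll relieve the downward component of the push, then add force in steps.

```bash
python3 -m inch '[[[1.2,0,-1.7,0,0,0,40]]]'|grep -E 'ft_f|ee_p'; python3 -m inch '[[[0.8,0,0.6,0,0,0,40]]]'|grep -E 'ft_f|ee_p'; python3 -m inch '[[[0.8,0,0.6,0,0,0,40]]]'|grep -E 'ft_f|ee_p'; python3 -c "
from h import *
st()"
```

```text
ee_pos: [547.6, -65.0, 62.4]
ft_force: [-5.1, 0.6, -4.4]
ee_pos: [548.2, -65.0, 62.2]
ft_force: [-10.9, 1.7, 1.1]
ee_pos: [548.5, -64.9, 61.9]
ft_force: [-15.6, 0.7, 6.4]
t 16.9 nest [13.4  3.9 61.9] F [-15.6   0.3   6.4] q [-0.19  0.57  2.24  2.79  0.27 -1.36]
```

```bash
python3 -m inch '[[[0.8,0,0.5,0,0,0,40]]]'|grep -E 'ft_f|ee_p'; python3 -m inch '[[[0.5,0,0.2,0,0,0,40]]]'|grep -E 'ft_f|ee_p'
```

```text
ee_pos: [548.8, -64.9, 61.8]
ft_force: [-18.7, 1.5, 8.8]
ee_pos: [549.0, -64.9, 61.9]
ft_force: [-17.6, 1.8, 8.8]
```

```bash
python3 -m inch '[[[0.8,0,0.4,0,0,0,40],[0.8,0,0.4,0,0,0,40]]]'|grep -E 'ft_f|ee_p'; python3 -m inch '[[[0.5,0,0.2,0,0,0,40],[0.5,0,0.2,0,0,0,40],[0.5,0,0.2,0,0,0,40],[0.5,0,0.2,0,0,0,40],[0.5,0,0.2,0,0,0,40]]]'|grep -E 'ft_f|ee_p';python3 -m inch '[[[0,0,0,0,0,0,40],[0,0,0,0,0,0,40],[0,0,0,0,0,0,40],[0,0,0,0,0,0,40],[0,0,0,0,0,0,40],[0,0,0,0,0,0,40],[0,0,0,0,0,0,40],[0,0,0,0,0,0,40]]]'|grep -E 'ft_f|ee_p'
```

```text
ee_pos: [549.3, -64.8, 61.8]
ft_force: [-19.5, 1.8, 8.9]
ee_pos: [549.4, -64.8, 61.9]
ft_force: [-19.5, 1.2, 10.5]
ee_pos: [549.4, -64.8, 61.8]
ft_force: [-19.7, 1.3, 11.3]
```

Held for over a second. Now let go slowly and withdraw.

```bash
python3 -m inch '[[[-0.8,0,-0.6,0,0,0,40],[-2.5,0,-1.7,0,0,0,40],[-5,0,-3.5,0,0,0,40],[-10,0,-7,0,0,0,40],[-20,0,-14,0,0,0,40],[-33,0,-23,0,0,0,40],[-49,0,-34,0,0,0,40],[-49,0,-34,0,0,0,40],[-49,0,-34,0,0,0,40]]]'|grep -E 'ft_f|ee_p'
python3 - <<'E'
from h import *
st();d=img('top','t7.png');img('side','s7.png')
a=cv2.imread('pics/s7.png')[180:340,180:430];b=cv2.imread('pics/t7.png')[120:325,330:450]
a=cv2.resize(a,None,fx=1.9,fy=1.9);b=cv2.resize(b,None,fx=2.7,fy=2.7)
o=np.zeros((600,800,3),np.uint8);o[:a.shape[0],:a.shape[1]]=a;o[:b.shape[0],476:476+b.shape[1]]=b[:,:324];cv2.imwrite('pics/m7.png',o)
E
```

```text
ee_pos: [497.0, -64.4, 65.0]
ft_force: [0.4, 0.6, -1.0]
t 19.5 nest [-38.1   3.2  65. ] F [ 0.4  0.6 -1. ] q [-0.22  0.55  2.35  2.83  0.37 -1.44]
```

View pics/m7.png

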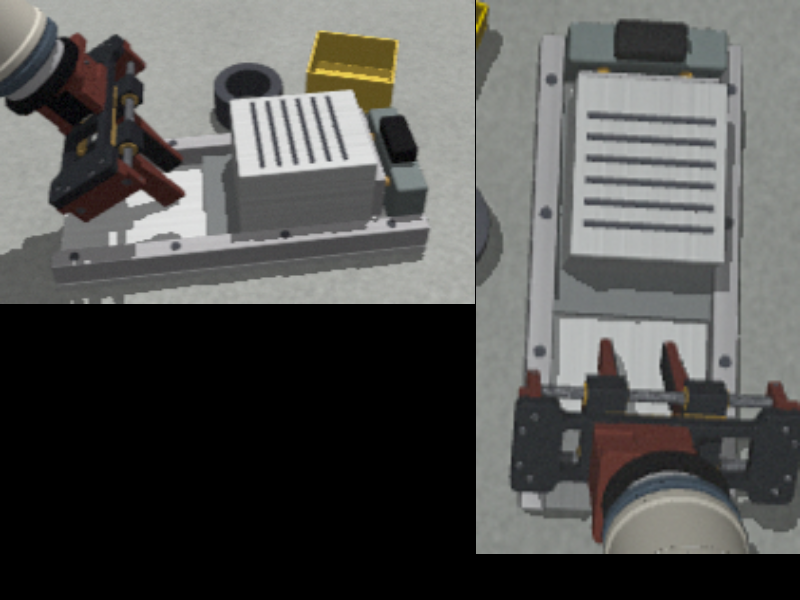

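The module lies flat, in line and against the plate (plate hidden under the head edge at crop row 75). The gripper is clear and the bystanders are where they were.

```bash
python3 -c "
from workcell import ctrl
print(ctrl.close_job())"
```

```text
the job is handed in; nothing more can be done
None
```

The job is handed in: the module was slid to the step, tipped onto the bed, pressed on the contact plate for over a second at an estimated 11–13 N (about 20 N at the wrist, less drag) and let go lying flat against it; the verdict was not shown.

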